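# Lock the tube carrier on the slide and run it to the start marker

## Robot

A 6-joint arm with a two-finger parallel gripper is mounted at the origin on the work surface; the furniture and walls round the work are solid. World frame = base frame: x ahead of the robot, y to its left, z up, the work surface at z = 0. Lengths are in m, angles in rad, forces in N, time in s.
With the tool pointing down it reaches from about 0.25 to 0.775 m from the base axis. Payload 4 kg.
Tool frame: the origin (TCP) lies at the very end of the fingers, on their centre line; the grasp point (between the pads) lies 19 mm behind it; z points along the fingers, x is the direction in which the jaws open and shut, and the axes are right-handed (so a half turn about z gives the same grasp; the last joint's range is limited). The gripper opens to 85 mm and grips with 20 to 120 N. Pads are 22 mm wide; open, the fingers measure 114 mm over their backs; the gripper's body (76 mm by 85 mm) begins 54 mm behind the grasp point. The pads swing forward as they close: fully open they stand 13 mm farther back than shut.
Start: joints at [1.188, 0.087, 1.371, -0, 1.684, -0.103], TCP at [0.152, 0.529, 0.231] pointing down, gripper open.
Joint ranges: [-3.1, 3.1], [-0.76, 2.03], [0.27, 2.55], [-1.08, 4.22], [0.17, 2.65], [-2.57, 2.57]. Speed limits (rad/s): [2.79, 2.79, 3.14, 3.14, 3.14, 3.14].

## Interface

Orientations are given as a 3x3 rotation matrix whose columns are the frame's x, y, z axes.
In Python, from plant import * gives the robot as it stands. The module is installed in compiled form; this text tells all that it offers.
- The arm moves only by the tool send_rows, never from a script. Its argument "targets" is a list of rows, each a list of 3 entries, a list of its own where there are three numbers: the turn, a rotation vector about the world's x, y, z in degrees, then the shift along the world's x, y, z in cm, then the finger opening in cm, from 0 to 8.54. In form: [[[rx, ry, rz], [x, y, z], hand], ...]. A call has 1 to 5 rows; each row is the pose to reach, as a shift and turn from the pose commanded when the call began; what a row does not reach only later rows make up. A row lasts 1/10 s, in which the tool goes at most 50 mm and 8.59 degrees, less where a joint would pass 70% of its speed; a pose out of reach is approached as far as the arm can. A call with a gripper value outside its range is refused whole. The fingers move at their own pace and stop on an object; "newtons" is the grip in N (left out, the last holds). Time passes only in rows, so rows that repeat a pose let the fingers close. It gives the time, the measured TCP pose, the force and the opening at its end, in the units of the state.
- sense(): the state, without advancing time (a new reading comes with each control period).
- grab_frame(name): name is "scene" or "top" or "wrist"; returns a dict with "color" (400x640x3 uint8, blue, green, red), "depth" (400x640 float32, m along the optical axis (not along the pixel's ray), 0 where there is no reading), "K" (3x3 intrinsics, pixels), "k1" (the pictures are not rectified: a ray, as slopes to the right and down, at radius r is drawn at 1 + k1 r^2 times it, then the intrinsics apply), "rvec" (rotation vector, rad) and "tvec" (3), from world to camera coordinates, as OpenCV has them. Camera axes: x right, y down, z forward; pixel columns grow to the right and rows downward; lengths in m; the calibration is good to about 2 mm. A picture is of the moment at which its call begins.
- job_done(): hands the job in, once; it reports no verdict.
The state is a dict: "clock": time; "qpos": joint angles; "qd": joint speeds; "joint_efforts": joint torques, N m; "tool_pos": TCP position; "ee_rot": TCP orientation; "force": force on the tool from outside, world axes, zero at the start; "ft_torque": the same for the moment, N m; "finger_gap": finger opening in m.
Only numpy, scipy, OpenCV 4.12 (cv2) and the standard library are available. Lean on these libraries where they do the work, as an engineer would, in place of code of your own. Each camera call takes 0.05 s, during which the arm holds its last target. There are 200 camera calls.

## Task

Mount the tube carrier on the manual slide: set its two keyholes over the headed studs of the carriage, flat on the carriage, and draw it toward the scale until it is fully home under the stud heads. Then turn the black bar knob, in small turns as needed, until the carrier's pointer stands exactly opposite the tip of the pointed marker on the scale, not the square one, and let go. Keep the tubes upright and leave the other things on the bench alone.

Things in the scene. Friction and masses are not known exactly. Their poses are not given: they have to be found in the camera images.
- carriage_seat (a point): centre of the flat top of the slide's carriage, an aluminium plate 96 (x) x 110 (y) mm, top 44 mm above the bench. z up; y along the slide's travel, +y toward the knob; +x away from the scale rail. It moves along its y only, driven by the knob, and is stiff to push (about 19 N). The slide's bed, 144 x 258 mm, is fixed to the bench
- stud_head (a point): middle of the head top of one of two like steel studs on the carriage, at x = 0, y = +38 mm of carriage_seat (the other: y = -38 mm). Neck 8 mm in diameter and 10 mm high from the plate up, then a head 18 mm in diameter and 7 mm high whose upper 4 mm taper to 11 mm
- tube_carrier: loose aluminium plate 96 (x) x 110 (y) x 8 mm, about 0.45 kg; origin at the centre of its underside, z up. On its +x half stands a block with four small tubes (x 16 to 46 mm, tops 36 mm above the underside). Keyholes in the plate fit the studs: with its axes parallel to carriage_seat's it goes down with its origin at x = +18 mm, y = 0 there; drawn 18 mm to -x it is home, origin at carriage_seat
- keyhole_round (a point): centre of the round part, 24 mm in diameter, of one keyhole, on the plate's underside at x = -18, y = +38 mm of the carrier (the other keyhole: y = -38 mm). From it a throat narrows to a slot 11 mm wide (from x = -3 mm on) that runs toward the carrier's +x and ends at x = +4 mm
- carrier_handle (a point): centre of the carrier's handle: a black bar 66 mm long along the carrier's y, 14 mm thick along x, 16 mm high, 70 mm above the underside, on two posts 40 mm apart
- carrier_pointer (a point): tip of the dark steel pointer that sticks out of the carrier's -x edge, at x = -61, y = 0, z = +8 mm of the carrier; with the carrier home it ends 3 mm short of the markers' noses, at their height
- pointed_marker_tip (a point): tip of the pointed marker, a dark steel clamp 24 mm wide fixed on the scale rail, whose nose tapers to a point toward the carriage; 52 mm above the bench, x = -64 mm of carriage_seat. Axes as the slide's. The pointer is on the mark when both tips have the same y along the slide
- square_marker_tip (a point): middle of the nose of the other clamp on the scale rail, a square-ended nose 24 mm wide: the mark for the end of the run, not wanted now
- knob_grip (a point): on the axis of the upright drive knob on the gear box at the slide's +y end, 122 mm from the slide's middle, 83 mm above the bench: a black bar 60 mm long along this point's x, 14 mm thick along its y, 36 mm high (its top 11 mm above this point), on a disc 42 mm in diameter. The point turns with the knob
- drive_knob (a joint): angle of the knob, rad, growing clockwise seen from above; stiff (0.11 N m), stays where it is left. Clockwise moves the carriage away from the knob (its -y), 6 mm per rad; range -5 to 5 rad
- lab_timer: bystander: small white timer lying flat, 68 x 62 x 17 mm, origin under its centre
- jar_white_cap: bystander: dark jar with white cap, 62 mm across, 105 mm high, origin under its centre
- beaker: bystander: clear beaker, 74 mm across, 90 mm high, origin under its centre
- bench_organiser: fixed obstacle between carrier and slide: white desk organiser standing askew behind them, about 240 x 290 mm, 170 mm high, origin under its middle, its nearest corner 0.45 m from the robot's base; an open drawer 60 mm high sticks out about 60 mm toward the carrier; two bottles up to 290 mm high stand on it. Lift the carrier well over its edge or pass in front of it

How it is judged:
On the way, in this order (a step that is already met when the one before it is completed fails the run):
1. the carrier lies flat on the carriage and is home under both stud heads (x of tube_carrier in the frame of carriage_seat between -0.004 and 0.004 m and distance between tube_carrier and carriage_seat below 0.006 m and z of tube_carrier in the frame of carriage_seat below 0.002 m and angle between the z axis of tube_carrier and the z axis of carriage_seat, either way round below 0.05 rad), for 0.2 s.
2. the knob, turned by the fingers, has brought the pointer within 5 mm of the pointed marker (contact force between the fingers and drive_knob above 0.3 N and y of carrier_pointer in the frame of pointed_marker_tip between -0.005 and 0.005 m).
At the end, for the whole second after the job is handed in: the carrier lies flat on the carriage (within 2 mm), home under both stud heads (within 4 mm), at rest, and its pointer tip is within 2 mm of the pointed marker's tip along the slide (all of step 1 and y of carrier_pointer in the frame of pointed_marker_tip between -0.002 and 0.002 m and linear speed of tube_carrier below 0.01 m/s); the robot touches nothing.
It fails at once if the tube carrier is tipped by more than 35 degrees (angle between tube_carrier's own z axis and vertical above 0.6 rad).
It fails at once if another thing on the bench is shifted by more than 30 mm (distance of any of lab_timer, beaker, jar_white_cap from where it was at the start of the episode above 0.03 m).
It also fails if it takes over 72 s, if anything falls off the work surface, if the arm or the gripper's body presses on something with over 40 N, if the wrist force passes 120 N, or if a joint passes its speed limit or range.

## Working session

There is one attempt and no reset: what is moved stays moved. The work goes in short steps, Python scripts to look and compute and a tool call to move; the robot and the scene stay as the last step left them, time stands still between calls to the robot, and variables do not carry over. Pictures are saved under pics/ and viewed, about 8 in all and at most 12, crops included, and the job is handed in when it is done.

Besides the shell and the picture viewer there is one more tool, called after "Call:" as a command line: name --argument value ..., lists and objects as JSON in quotes. send_rows: Moves the arm, as the interface text tells. Its arguments: {"type":"object","properties":{"targets":{"type":"array","items":{"type":"array"}},"newtons":{"type":"number"}},"required":["targets"]}

```bash
mkdir -p pics; cat > h.py <<'E'
from plant import *
import numpy as np, cv2
def shot(cam,name=None,crop=None,scale=1):
    f=grab_frame(cam); np.savez('last_%s.npz'%cam,**{k:np.asarray(v) for k,v in f.items()})
    if name: save(f,name,crop,scale)
    return f
def load(cam): return dict(np.load('last_%s.npz'%cam))
def save(f,name,crop=None,scale=1):
    im=f['color']
    if crop: im=im[crop[1]:crop[3],crop[0]:crop[2]]
    cv2.imwrite('pics/'+name,cv2.resize(im,None,fx=scale,fy=scale,interpolation=cv2.INTER_CUBIC))
def ray(f,u,v):
    K=f['K'];x=(u-K[0,2])/K[0,0];y=(v-K[1,2])/K[1,1];a,b=x,y
    for _ in range(20):
        s=1+float(f['k1'])*(a*a+b*b);a,b=x/s,y/s
    R=cv2.Rodrigues(np.array(f['rvec'],float))[0];t=np.array(f['tvec'],float).ravel()
    return -R.T@t,R.T@np.array([a,b,1.])
def atz(f,u,v,z):
    c,d=ray(f,u,v);return c+d*(z-c[2])/d[2]
def atd(f,u,v):
    c,d=ray(f,u,v);return c+d*float(f['depth'][int(round(v)),int(round(u))])
def proj(f,p):
    R=cv2.Rodrigues(np.array(f['rvec'],float))[0];q=R@np.array(p)+np.array(f['tvec']).ravel()
    a,b=q[:2]/q[2];s=1+float(f['k1'])*(a*a+b*b);K=f['K'];return K[0,0]*a*s+K[0,2],K[1,1]*b*s+K[1,2]
E
python3 -c "
from h import *
np.set_printoptions(precision=4,suppress=True)
for c in ['scene','top']:
    f=shot(c,c+'.png',None,1.25);print(ray(f,320,200),f['k1'],f['K'][0,0])
print(sense())"
```

```text
(array([-0.0738, -0.9923,  0.7604]), array([ 0.4475,  0.7259, -0.5231])) -0.017987872464568837 465.3914569934635
(array([ 0.3617, -0.1001,  1.2462]), array([ 0.1225, -0.0091, -0.993 ])) -0.03152502657811896 409.4177342342567
{'clock': 0.1, 'qpos': array([ 1.1879,  0.0879,  1.3721,  0.    ,  1.6836, -0.1031]), 'qd': array([-0.0005, -0.0004, -0.0044, -0.0007,  0.0026,  0.0001]), 'joint_efforts': array([  0.0029, -35.3011, -31.4219,  -0.0001,   0.0079,   0.0001]), 'tool_pos': array([0.1517, 0.5282, 0.2302]), 'ee_rot': array([[ 0.2761,  0.9611, -0.0008],
       [ 0.9611, -0.2761, -0.0019],
       [-0.002 , -0.0003, -1.    ]]), 'force': array([0.199 , 0.1981, 0.3391]), 'ft_torque': array([-0.0067,  0.0205,  0.0129]), 'finger_gap': 0.08539611103108738}
```

View pics/top.png

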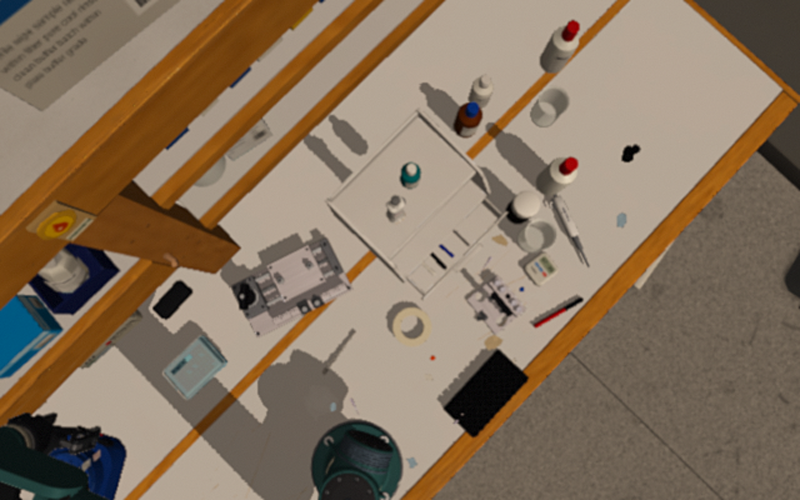

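View pics/scene.png

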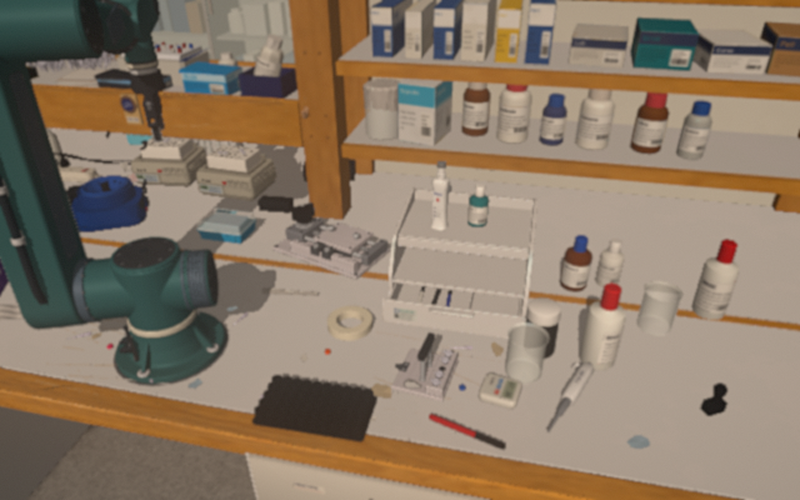

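```bash
python3 -c "
from h import *
f=load('top');im=f['color']
a=cv2.resize(im[182:272,180:284],None,fx=5,fy=5,interpolation=cv2.INTER_CUBIC)
b=cv2.resize(im[208:268,366:420],None,fx=5,fy=5,interpolation=cv2.INTER_CUBIC)
b=cv2.copyMakeBorder(b,0,150,0,0,cv2.BORDER_CONSTANT)
cv2.imwrite('pics/c1.png',np.hstack([a,b]))
for n,u,v in [('slide',232,228),('carr',398,242),('robot',284,375)]: print(n,atd(f,u,v),atz(f,u,v,.04))
"
```

```text
slide [0.42979347 0.14848744 0.04744731] [0.43021628 0.1500316  0.04      ]
carr [ 0.38297273 -0.33236764  0.07275899] [ 0.38356554 -0.33885325  0.04      ]
robot [ 0.0565185  -0.015677    0.21127309] [ 0.00600469 -0.00171191  0.04      ]
```

View pics/c1.png

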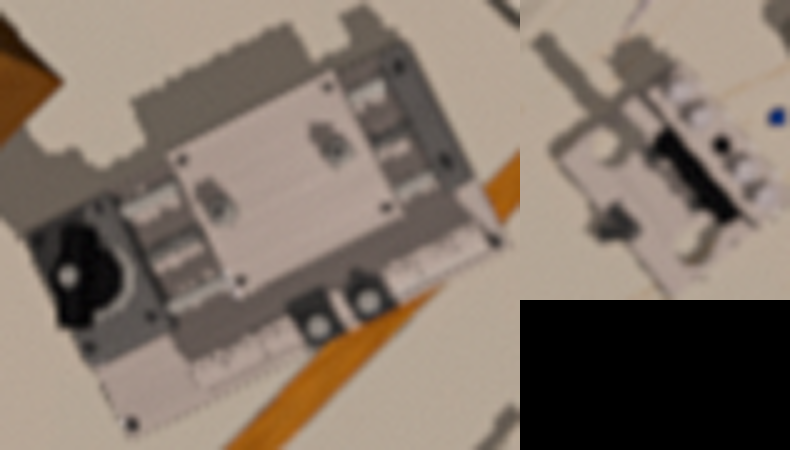

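```bash
python3 -c "
from h import *
np.set_printoptions(precision=4,suppress=True)
f=load('top')
C=[atz(f,180+x/5,182+y/5,.044) for x,y in [(170,155),(333,70),(402,213),(240,298)]]
print(np.array(C),np.mean(C,0))
for a,b in [(0,1),(3,2),(0,3),(1,2)]: d=C[b]-C[a];print(np.degrees(np.arctan2(d[1],d[0])),np.hypot(*d[:2]))
H=[atz(f,366+(x-520)/5,208+y/5,.078) for x,y in [(660,135),(730,215)]]
d=H[0]-H[1];print('handle',H,np.mean(H,0),np.degrees(np.arctan2(d[1],d[0])),np.hypot(*d[:2]))
print('ptr',atz(f,366+(596-520)/5,208+226/5,.008))
print('knob',atz(f,180+85/5,182+275/5,.094))
for x in (318,368): print('mark',atz(f,180+x/5,182+300/5,.052))
"
```

```text
[[0.475  0.203  0.044 ]
 [0.5245 0.1065 0.044 ]
 [0.4391 0.0653 0.044 ]
 [0.3901 0.1607 0.044 ]] [0.4572 0.1339 0.044 ]
-62.840830809119545 0.108511280232923
-62.80965060840725 0.10723371070254417
-153.5201560114339 0.09482607200068091
-154.2927672664513 0.0947914851719727
handle [array([ 0.4029, -0.3205,  0.078 ]), array([ 0.357 , -0.3591,  0.078 ])] [ 0.38   -0.3398  0.078 ] 40.044618563333536 0.05996887404857666
ptr [ 0.3511 -0.2936  0.008 ]
knob [0.4028 0.2379 0.094 ]
mark [0.3883 0.1133 0.052 ]
mark [0.388  0.0841 0.052 ]
```

Call:
send_rows --targets '[[[0,0,-31],[12.8,-20.8,4],8.5],[[0,0,-31],[12.8,-20.8,4],8.5],[[0,0,-31],[12.8,-20.8,4],8.5],[[0,0,-31],[12.8,-20.8,4],8.5],[[0,0,-31],[12.8,-20.8,4],8.5]]'

```text
clock: 0.6
tool_pos: [0.2803, 0.3187, 0.2712]
ee_rot: [[0.732, 0.681, -0.0], [0.681, -0.732, -0.0], [-0.0, 0.0, -1.0]]
force: [0.4, -0.1, -0.1]
finger_gap: 0.0848
```

Call:
send_rows --targets '[[[0,0,-31],[8,-22,0],8.5],[[0,0,-31],[8,-22,0],8.5],[[0,0,-31],[8,-22,0],8.5],[[0,0,-31],[8,-22,0],8.5],[[0,0,-31],[8,-22,0],8.5]]'

```text
clock: 1.1
tool_pos: [0.36, 0.0979, 0.271]
ee_rot: [[0.979, 0.204, 0.0], [0.204, -0.979, -0.001], [-0.0, 0.001, -1.0]]
force: [0.6, 1.3, -0.1]
finger_gap: 0.085
```

Call:
send_rows --targets '[[[0,0,-31],[1,-23,0],8.5],[[0,0,-31],[1,-23,0],8.5],[[0,0,-31],[1,-23,0],8.5],[[0,0,-31],[1,-23,0],8.5],[[0,0,-31],[1,-23,0],8.5]]'

```text
clock: 1.6
tool_pos: [0.3692, -0.1324, 0.2707]
ee_rot: [[0.944, -0.331, -0.001], [-0.331, -0.944, -0.0], [-0.001, 0.001, -1.0]]
force: [0.2, 1.3, 0.1]
finger_gap: 0.0849
```

Call:
send_rows --targets '[[[0,0,-31],[1,-21,-5],8.5],[[0,0,-31],[1,-21,-5],8.5],[[0,0,-31],[1,-21,-5],8.5],[[0,0,-31],[1,-21,-5],8.5],[[0,0,-31],[1,-21,-5],8.5]]'

```text
clock: 2.1
tool_pos: [0.3785, -0.3426, 0.2183]
ee_rot: [[0.638, -0.77, -0.004], [-0.77, -0.638, 0.002], [-0.004, 0.001, -1.0]]
force: [-0.3, 1.7, 0.4]
finger_gap: 0.0852
```

```bash
python3 -c "
from h import *
f=shot('wrist','w1.png',None,1.25);print(sense()['tool_pos'],sense()['ee_rot'],ray(f,320,200))"
```

```text
[ 0.37863759 -0.34283926  0.21812943] [[ 0.63948232 -0.76879669 -0.00374293]
 [-0.76879564 -0.63949132  0.00202904]
 [-0.00395349  0.00158001 -0.99999094]] (array([ 0.43323767, -0.29881008,  0.36099959]), array([-0.22192519, -0.19433019, -0.95569744]))
```

View pics/w1.png

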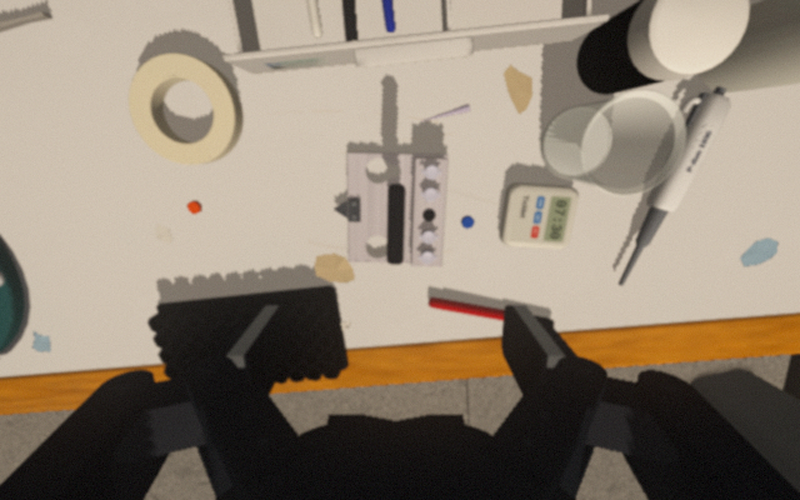

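```bash
python3 -c "
from h import *
np.set_printoptions(precision=4,suppress=True)
f=load('wrist')
a=lambda x,y,z:atz(f,x/1.25,y/1.25,z)
n=(a(389,184,.078)+a(405,185,.078))/2;s=(a(403,263,.078)+a(387,262,.078))/2
ang=lambda d:np.degrees(np.arctan2(d[1],d[0]))
print('h',(n+s)/2,np.hypot(*(n-s)[:2]),ang(n-s))
p,q=a(347,154,.008),a(347,263,.008);print('edge',p,q,ang(p-q),np.hypot(*(p-q)[:2]))
print('ptr',a(334,209,.008), atd(f,396/1.25,222/1.25))
print(a(376,166,.008),a(376,245,.008))
save(f,'w1c.png',(255,105,375,225),5)
"
```

```text
h [ 0.3817 -0.3403  0.078 ] 0.06386872929330509 38.26568777483706
edge [ 0.3921 -0.2713  0.008 ] [ 0.3057 -0.3376  0.008 ] 37.51881898404027 0.10892769640338278
ptr [ 0.3421 -0.2935  0.008 ] [ 0.3834 -0.3389  0.0778]
[ 0.4009 -0.2993  0.008 ] [ 0.3398 -0.3485  0.008 ]
```

View pics/w1c.png

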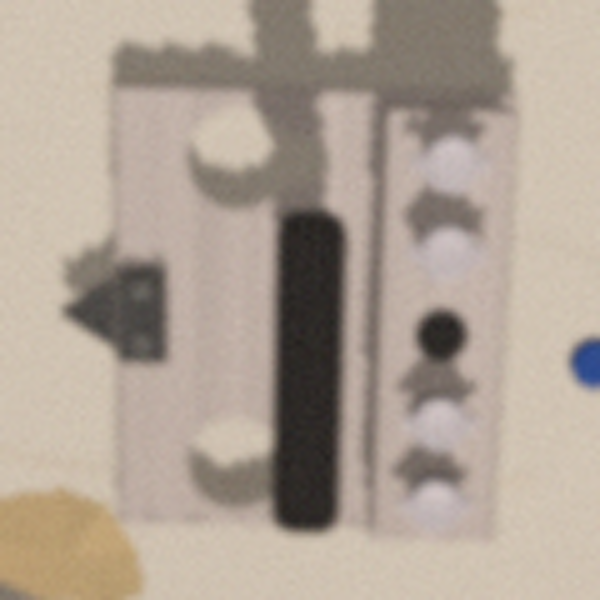

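Call:
send_rows --targets '[[[0,0,-1.5],[0.34,0.3,-5],8.5],[[0,0,-1.5],[0.34,0.3,-9],8.5],[[0,0,-1.5],[0.34,0.3,-12],8.5],[[0,0,-1.5],[0.34,0.3,-13],8.5],[[0,0,-1.5],[0.34,0.3,-13],8.5]]'

```text
clock: 2.65
tool_pos: [0.3828, -0.3347, 0.0902]
ee_rot: [[0.623, -0.782, -0.002], [-0.782, -0.623, 0.003], [-0.003, -0.0, -1.0]]
force: [0.2, -0.1, -0.3]
finger_gap: 0.0849
```

```bash
python3 -c "
from h import *
s=sense();print(s['tool_pos'],s['ee_rot'][:,0],s['ee_rot'][:,2])"
```

```text
[ 0.38283506 -0.33470401  0.09020399] [ 0.62322995 -0.78203122 -0.00340714] [-0.00207758  0.00270106 -0.99999419]
```

Call:
send_rows --targets '[[[0,0,0],[-0.08,-0.5,-2],8.5],[[0,0,0],[-0.08,-0.5,-3.9],8.5],[[0,0,0],[-0.08,-0.5,-3.9],8.5],[[0,0,0],[-0.08,-0.5,-3.9],5]]' --newtons 30

```text
clock: 3.05
tool_pos: [0.3835, -0.342, 0.0545]
ee_rot: [[0.623, -0.783, 0.002], [-0.783, -0.623, -0.002], [0.003, -0.0, -1.0]]
force: [0.4, 0.7, 0.5]
finger_gap: 0.0735
```

Call:
send_rows --targets '[[[0,0,0],[0,0,0],0],[[0,0,0],[0,0,0],0],[[0,0,0],[0,0,0],0],[[0,0,0],[0,0,0],0],[[0,0,0],[0,0,0],0]]' --newtons 60

```text
clock: 3.55
tool_pos: [0.3819, -0.3406, 0.0526]
ee_rot: [[0.622, -0.783, -0.001], [-0.783, -0.622, 0.002], [-0.002, -0.0, -1.0]]
force: [-3.0, 4.2, 3.9]
finger_gap: 0.013
```

Call:
send_rows --targets '[[[0,0,0],[0,0,0],0],[[0,0,0],[0,0,0],0],[[0,0,0],[0,0,0.3],0],[[0,0,0],[0,0,0.6],0],[[0,0,0],[0,0,1],0]]'

```text
clock: 4.05
tool_pos: [0.382, -0.341, 0.0612]
ee_rot: [[0.622, -0.783, -0.001], [-0.783, -0.622, 0.001], [-0.002, 0.0, -1.0]]
force: [0.1, -0.7, -6.5]
finger_gap: 0.0127
```

Call:
send_rows --targets '[[[0,0,0],[0,0,4],0],[[0,0,0],[0,0,8],0],[[0,0,0],[0,0,12],0],[[0,0,0],[0,0,16],0],[[0,0,0],[0,0,20],0]]'

```text
clock: 4.55
tool_pos: [0.3823, -0.3412, 0.2635]
ee_rot: [[0.622, -0.783, -0.0], [-0.783, -0.622, 0.0], [-0.0, 0.0, -1.0]]
force: [0.8, -1.7, -5.9]
finger_gap: 0.0128
```

Call:
send_rows --targets '[[[0,0,3],[-1.8,3,0],0],[[0,0,6],[-3.6,6,0],0],[[0,0,9],[-5.5,9,0],0],[[0,0,12],[-7.4,12,0],0],[[0,0,15],[-9.2,15,0],0]]'

```text
clock: 5.05
tool_pos: [0.2895, -0.1902, 0.262]
ee_rot: [[0.805, -0.594, -0.0], [-0.594, -0.805, 0.0], [-0.0, -0.0, -1.0]]
force: [-0.0, 0.4, -4.1]
finger_gap: 0.0127
```

Call:
send_rows --targets '[[[0,0,5],[0.4,3.8,0],0],[[0,0,10],[0.8,7.6,0],0],[[0,0,15],[1.2,11.4,0],0],[[0,0,20],[1.6,15.2,0],0],[[0,0,25],[2,19,0],0]]'

```text
clock: 5.55
tool_pos: [0.3102, 0.0, 0.2623]
ee_rot: [[0.98, -0.197, 0.002], [-0.197, -0.98, -0.0], [0.002, 0.0, -1.0]]
force: [1.9, -0.0, -4.5]
finger_gap: 0.013
```

Call:
send_rows --targets '[[[0,0,8],[0.8,2,0],0],[[0,0,16],[1.6,4,0],0],[[0,0,24],[2.5,6,0],0],[[0,0,32],[3.5,8,0],0],[[0,0,38.5],[4.5,9,0],0]]'

```text
clock: 6.05
tool_pos: [0.3556, 0.0901, 0.2621]
ee_rot: [[0.888, 0.46, 0.0], [0.46, -0.888, 0.001], [0.001, -0.001, -1.0]]
force: [0.1, -0.4, -5.1]
finger_gap: 0.0131
```

Call:
send_rows --targets '[[[0,0,0],[0,0,0],0],[[0,0,0],[0,0,0],0],[[0,0,0],[0,0,0],0]]'

```text
clock: 6.35
tool_pos: [0.3551, 0.0881, 0.2622]
ee_rot: [[0.892, 0.452, -0.0], [0.452, -0.892, -0.0], [-0.0, 0.0, -1.0]]
force: [-0.4, -0.4, -5.5]
finger_gap: 0.0131
```

```bash
python3 -c "
from h import *
f=shot('wrist','w2.png',None,1.25);s=sense();print(s['tool_pos'],s['ee_rot'],s['force'],ray(f,320,200))"
```

```text
[0.35519774 0.08807333 0.26234457] [[ 8.92158623e-01  4.51722233e-01  1.21737115e-04]
 [ 4.51722249e-01 -8.92158586e-01 -2.57728326e-04]
 [-7.81280227e-06  2.84925912e-04 -9.99999959e-01]] [-0.00894712  0.60927746 -5.19448725] (array([0.32243075, 0.15029488, 0.40503591]), array([ 0.14345945, -0.25549281, -0.956303  ]))
```

View pics/w2.png

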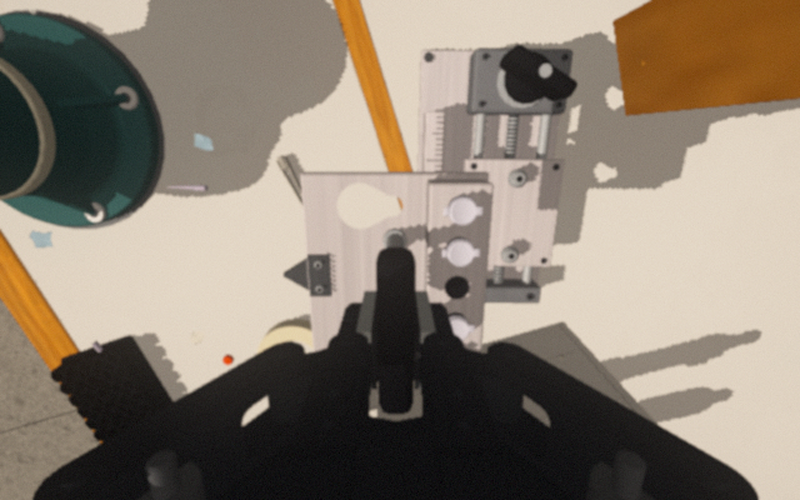

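```bash
python3 -c "
from h import *
save(load('wrist'),'w2c.png',(233,25,463,215),3.4)"
```

```text
(no output)
```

View pics/w2c.png

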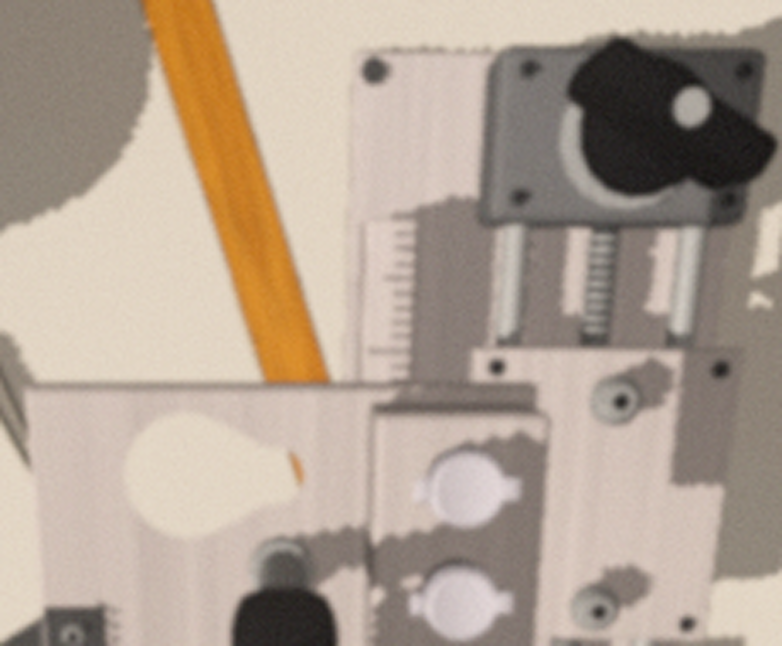

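```bash
python3 -c "
from h import *
np.set_printoptions(precision=4,suppress=True)
f=load('wrist');a=lambda x,y,z:atz(f,233+x/3.4-.35,25+y/3.4-.35,z)
ang=lambda d:np.degrees(np.arctan2(d[1],d[0]))
s1,s2=a(618,401.5,.06),a(597,608.5,.06);d=s1-s2
print('studs',s1,s2,(s1+s2)/2,np.hypot(*d[:2]),ang(d)-90)
# carriage edges
p,q=a(471,352,.044),a(741,350,.044);print('carriage back edge',ang(q-p),np.hypot(*(q-p)[:2]))
y=np.radians(26.86);X=np.array([np.cos(y),np.sin(y)]);Y=np.array([-X[1],X[0]])
o=np.array([.3552,.0881])
for n,pt in [('key',a(186,474,.214)),('corner',a(27,384,.218)),('edge r',a(538,388,.218)),('left low',a(43,610,.218)),('handle end',a(285,592,.288))]:
    r=pt[:2]-o;print(n,pt,r@X,r@Y)
k=atd(f,233+617/3.4,25+90/3.4);print(k)
# knob bar ends
p,q=a(590,65,.094),a(755,165,.094);print('knob',(p+q)/2,ang(q-p),np.hypot(*(q-p)[:2]))
"
```

```text
studs [0.4411 0.1707 0.06  ] [0.4744 0.1036 0.06  ] [0.4577 0.1372 0.06  ] 0.07499280838086914 26.3844696335682
carriage back edge 27.226307481697905 0.09600375580472674
key [0.3204 0.1117 0.214 ] -0.020375206303458755 0.03675438622535841
corner [0.2868 0.1144 0.218 ] -0.04911288652790736 0.05437693826358399
edge r [0.3721 0.1568 0.218 ] 0.04611778272804913 0.05361835879573072
left low [0.3067 0.075  0.218 ] -0.04916446925864746 0.010172052910901105
handle end [0.3384 0.1188 0.288 ] -0.0010834768925172867 0.035005611372767795
[0.3829 0.2441 0.0911]
knob [0.4   0.245 0.094] -0.8014313890911158 0.05686643653016802
```

```bash
python3 -c "
from h import *
np.set_printoptions(precision=4,suppress=True)
f=load('top')
for u,v in [(330,205),(420,297),(408,283),(372,250)]: print(atz(f,u/1.25,v/1.25,.17),atd(f,u/1.25,v/1.25))
f=load('wrist');print(atz(f,563/1.25,323/1.25,.17),atd(f,560/1.25,330/1.25))"
```

```text
[0.5932 0.0386 0.17  ] [0.5936 0.0389 0.1681]
[ 0.3946 -0.1507  0.17  ] [ 0.3997 -0.1586  0.0021]
[ 0.4243 -0.1259  0.17  ] [ 0.4342 -0.13   -0.0004]
[ 0.4952 -0.0506  0.17  ] [ 0.5081 -0.0458  0.066 ]
[0.487  0.0916 0.17  ] [0.5938 0.0449 0.0204]
```

Call:
send_rows --targets '[[[0,0,0],[3,1.4,0],0],[[0,0,0],[6,2.9,0],0],[[0,0,0],[9,4.3,0],0],[[0,0,0],[11,5.3,0],0],[[0,0,0],[11.95,5.8,0],0]]'

```text
clock: 6.9
tool_pos: [0.4762, 0.1466, 0.2617]
ee_rot: [[0.892, 0.452, -0.001], [0.452, -0.892, -0.0], [-0.001, -0.0, -1.0]]
force: [0.2, 0.6, -4.9]
finger_gap: 0.0128
```

Call:
send_rows --targets '[[[0,0,0],[0,0,-4],0],[[0,0,0],[0,0,-8],0],[[0,0,0],[0,0,-12],0],[[0,0,0],[0,0,-13.2],0],[[0,0,0],[0,0,-13.2],0]]'

```text
clock: 7.4
tool_pos: [0.473, 0.1458, 0.1283]
ee_rot: [[0.892, 0.453, -0.006], [0.453, -0.892, -0.001], [-0.005, -0.001, -1.0]]
force: [0.5, 0.2, -4.6]
finger_gap: 0.0128
```

Call:
send_rows --targets '[[[0,0,0],[0,0,0],0],[[0,0,0],[0,0,0],0]]'

```text
clock: 7.6
tool_pos: [0.477, 0.1469, 0.1337]
ee_rot: [[0.891, 0.453, 0.006], [0.453, -0.891, 0.001], [0.006, 0.002, -1.0]]
force: [-0.3, -0.3, -4.9]
finger_gap: 0.0128
```

```bash
python3 -c "
from h import *
f=shot('wrist','w3.png',(220,20,440,220),3);s=sense();print(s['tool_pos'],s['ee_rot'][:,0],s['force'])
X=np.array([.892,.452]);Y=np.array([-.452,.892])
print(proj(f,[.4577,.1372,.06]+np.append(38*Y*.001,0)))"
```

```text
[0.4768258  0.14689007 0.13348815] [0.89130348 0.4533722  0.0056346 ] [ 0.49796068 -0.12835033 -5.98662814]
(np.float64(288.28969858547373), np.float64(156.13980889504592))
```

View pics/w3.png

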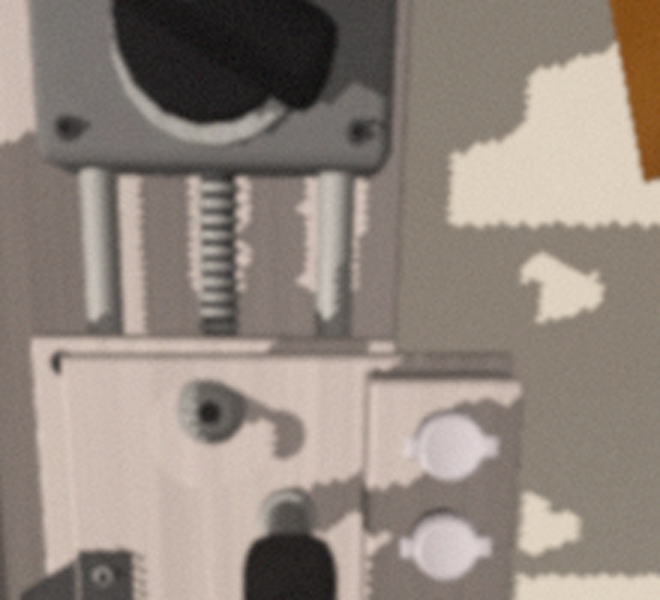

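Call:
send_rows --targets '[[[0,0,0],[0,0,0],0],[[0,0,0],[0,0,0],0],[[0,0,0],[0,0,0],0],[[0,0,0],[0,0,0],0],[[0,0,0],[0,0,0],0]]'

```text
clock: 8.15
tool_pos: [0.475, 0.1466, 0.1303]
ee_rot: [[0.891, 0.454, -0.0], [0.454, -0.891, 0.0], [-0.0, -0.0, -1.0]]
force: [-0.1, -0.2, -4.9]
finger_gap: 0.0129
```

```bash
python3 -c "
from h import *
f=shot('wrist');s=sense();print(s['tool_pos'],s['ee_rot'][:,0],s['force'])
im=f['color'][120:215,225:400].copy();g=cv2.cvtColor(im,cv2.COLOR_BGR2LAB)
g[:,:,0]=cv2.createCLAHE(6,(5,5)).apply(g[:,:,0]);im=cv2.cvtColor(g,cv2.COLOR_LAB2BGR)
cv2.imwrite('pics/w4.png',cv2.resize(im,None,fx=4.5,fy=4.5,interpolation=cv2.INTER_CUBIC))"
```

```text
[0.47493829 0.14661398 0.13025077] [ 8.91244946e-01  4.53522250e-01 -1.18143897e-04] [-0.37185606  0.08647485 -7.08764426]
```

View pics/w4.png

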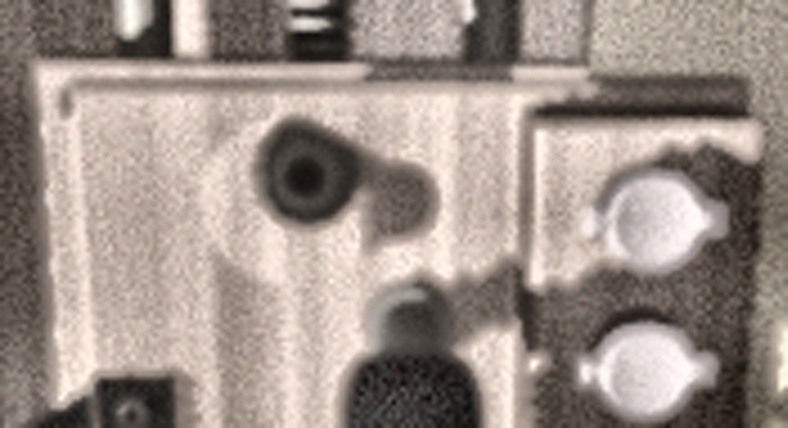

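```bash
python3 -c "
from h import *
np.set_printoptions(precision=4,suppress=True)
f=load('wrist');a=lambda x,y,z:atz(f,225+x/4.5-.4,120+y/4.5-.4,z)
X=np.array([.8918,.4525]);Y=np.array([-.4525,.8918]);o=np.array([.4749,.1466])
for n,pt in [('stud disc',a(308,172,.058)),('stud dot',a(305,176,.061)),('key',a(290,197,.082)),('corner',a(70,85,.086)),('r',a(748,85,.086))]:
    r=(pt[:2]-o)*1e3;print(n,pt,r@X,r@Y)
print(f['K'][0,0])
"
```

```text
stud disc [0.4417 0.1715 0.058 ] -18.35172447352612 37.18364589737798
stud dot [0.4416 0.1712 0.061 ] -18.614430626980273 36.99044865303545
key [0.441  0.1711 0.082 ] -19.16512255168576 37.17075232169783
corner [0.4065 0.1722 0.086 ] -49.38123741832135 53.740382589015276
r [0.4917 0.2155 0.086 ] 46.14242922100027 53.834941387190135
290.50915836233736
```

Call:
send_rows --targets '[[[0,0,0],[0.04,0.02,-0.7],0],[[0,0,0],[0.04,0.02,-1.4],0],[[0,0,0],[0.04,0.02,-2.1],0],[[0,0,0],[0.04,0.02,-2.7],0],[[0,0,0],[0.04,0.02,-3.1],0]]'

```text
clock: 8.7
tool_pos: [0.4748, 0.1467, 0.0981]
ee_rot: [[0.891, 0.454, -0.002], [0.454, -0.891, -0.0], [-0.002, -0.0, -1.0]]
force: [-0.8, -1.0, -4.9]
finger_gap: 0.0131
```

Call:
send_rows --targets '[[[0,0,0],[0,0,0],0],[[0,0,0],[0,0,-0.1],0],[[0,0,0],[0,0,-0.2],0],[[0,0,0],[0,0,-0.3],0],[[0,0,0],[0,0,-0.35],0]]'

```text
clock: 9.2
tool_pos: [0.4756, 0.1468, 0.0962]
ee_rot: [[0.891, 0.454, 0.001], [0.454, -0.891, -0.0], [0.001, 0.0, -1.0]]
force: [-0.9, -0.2, -2.7]
finger_gap: 0.013
```

Call:
send_rows --targets '[[[0,0,0],[0,0,-0.05],0],[[0,0,0],[-0.3,-0.15,-0.05],0],[[0,0,0],[-0.6,-0.3,-0.05],0],[[0,0,0],[-0.9,-0.46,-0.05],0],[[0,0,0],[-1.1,-0.56,-0.05],0]]'

```text
clock: 9.7
tool_pos: [0.4649, 0.1413, 0.0961]
ee_rot: [[0.891, 0.453, 0.002], [0.453, -0.891, 0.001], [0.003, 0.0, -1.0]]
force: [2.1, 1.1, -0.9]
finger_gap: 0.0127
```

Call:
send_rows --targets '[[[0,0,0],[-0.15,-0.07,0],0],[[0,0,0],[-0.3,-0.15,0],0],[[0,0,0],[-0.4,-0.2,0],0],[[0,0,0],[-0.5,-0.25,0],0],[[0,0,0],[-0.5,-0.25,0],0]]'

```text
clock: 10.2
tool_pos: [0.46, 0.1388, 0.096]
ee_rot: [[0.891, 0.453, 0.002], [0.453, -0.891, 0.0], [0.002, 0.0, -1.0]]
force: [3.2, 2.3, 1.0]
finger_gap: 0.0126
```

Call:
send_rows --targets '[[[0,0,0],[-0.05,-0.03,0],0],[[0,0,0],[-0.1,-0.05,0],0],[[0,0,0],[-0.15,-0.08,0],0],[[0,0,0],[-0.15,-0.08,0],0],[[0,0,0],[-0.15,-0.08,0],0]]'

```text
clock: 10.7
tool_pos: [0.4593, 0.1384, 0.096]
ee_rot: [[0.891, 0.453, 0.004], [0.453, -0.891, 0.001], [0.004, 0.0, -1.0]]
force: [6.6, 3.2, -0.3]
finger_gap: 0.013
```

Call:
send_rows --targets '[[[0,0,0],[-0.05,-0.03,0],0],[[0,0,0],[-0.1,-0.05,0],0],[[0,0,0],[-0.1,-0.05,0],0]]'

```text
clock: 11.0
tool_pos: [0.459, 0.1383, 0.0962]
ee_rot: [[0.891, 0.453, 0.005], [0.453, -0.891, 0.002], [0.006, 0.0, -1.0]]
force: [7.2, 4.0, -0.6]
finger_gap: 0.0124
```

```bash
python3 -c "
from h import *
f=shot('wrist','w5.png',(220,30,420,210),4);s=sense();print(s['tool_pos'],s['force'])"
```

```text
[0.45895995 0.13828368 0.09613802] [7.54151767 4.22274878 0.32805237]
```

View pics/w5.png

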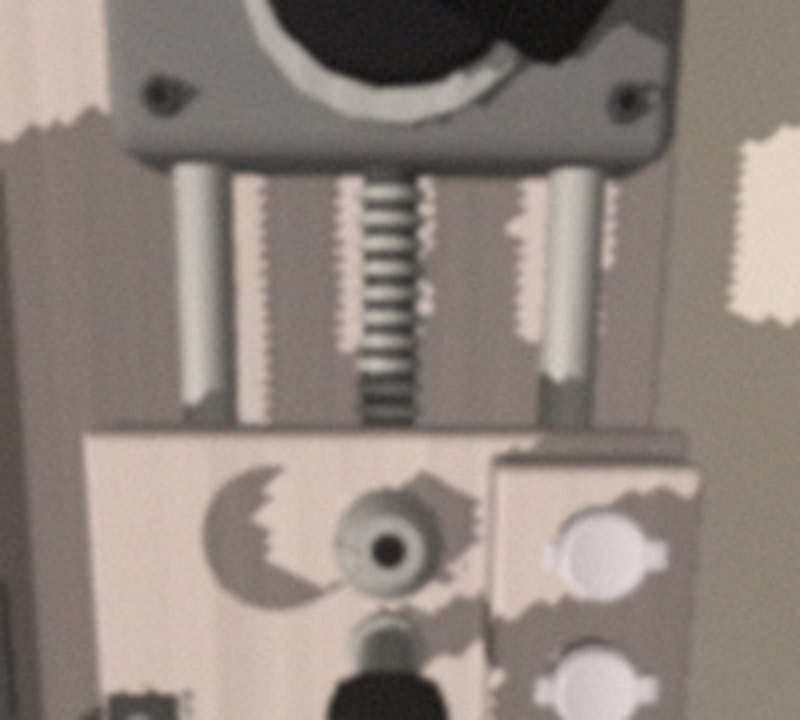

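Call:
send_rows --targets '[[[0,0,0],[0.1,0.05,0],3],[[0,0,0],[0.1,0.05,0],6],[[0,0,0],[0.1,0.05,0],7],[[0,0,0],[0.1,0.05,0],7],[[0,0,0],[0.1,0.05,0],7]]'

```text
clock: 11.55
tool_pos: [0.4574, 0.1377, 0.095]
ee_rot: [[0.891, 0.453, -0.001], [0.453, -0.891, -0.0], [-0.001, -0.0, -1.0]]
force: [-0.2, 0.3, 0.3]
finger_gap: 0.0701
```

Call:
send_rows --targets '[[[0,0,0],[0,0,2],7],[[0,0,0],[0,0,5],7],[[0,0,0],[0,0,9],7],[[0,0,0],[-0.8,-4,12],7],[[0,0,0],[-0.8,-7.2,14],7]]'

```text
clock: 12.05
tool_pos: [0.4498, 0.0654, 0.2383]
ee_rot: [[0.89, 0.456, 0.003], [0.456, -0.89, -0.0], [0.003, 0.002, -1.0]]
force: [0.3, -0.1, -0.3]
finger_gap: 0.0698
```

Call:
send_rows --targets '[[[0,0,0],[0,0,0],7],[[0,0,0],[0,0,0],7],[[0,0,0],[0,0,0],7],[[0,0,0],[0,0,0],7],[[0,0,0],[0,0,0],7]]'

```text
clock: 12.55
tool_pos: [0.4494, 0.0667, 0.2341]
ee_rot: [[0.891, 0.455, -0.002], [0.455, -0.891, 0.0], [-0.002, -0.001, -1.0]]
force: [-0.7, -0.0, -0.6]
finger_gap: 0.0697
```

```bash
python3 -c "
from h import *
f=shot('wrist','w6.png',(170,0,500,240),2.4);s=sense();print(s['tool_pos'],s['force'],s['ee_rot'][:,0])"
```

```text
[0.44953253 0.06658479 0.23437823] [ 0.21578348 -0.46457307 -0.23385398] [ 0.89067065  0.4546464  -0.00156452]
```

View pics/w6.png

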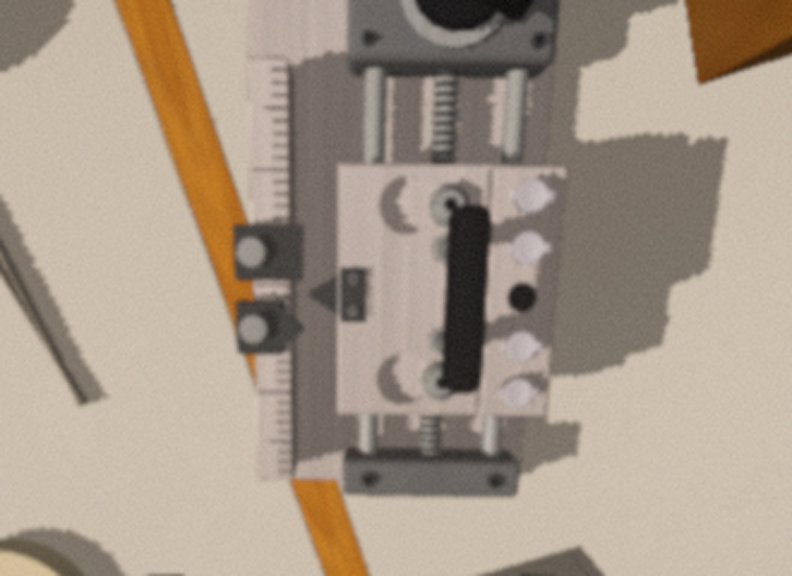

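```bash
python3 -c "
from h import *
np.set_printoptions(precision=4,suppress=True)
f=load('wrist');a=lambda x,y,z:atz(f,170+x/2.4-.3,y/2.4-.3,z)
y=np.radians(26.87);X=np.array([np.cos(y),np.sin(y)]);Y=np.array([-X[1],X[0]])
p,m,q=a(310,294,.052),a(303,327,.052),a(302,250,.052)
for n,v in [('m',m),('sq',q)]: r=(v-p)[:2]*1e3;print(n,v,'dX',r@X,'dY',r@Y)
print('ptr',p)
e=(a(337,165,.052)-a(337,413,.052))[:2];print(np.degrees(np.arctan2(e[1],e[0]))-90,np.hypot(*e))
s=(a(450,202,.061)+a(437,380,.061))/2;r=(p-s)[:2];print('seat',s,r@X,r@Y)
print('knob centre pred',s[:2]+Y*.122)
save(f,'w6c.png',(255,95,320,165),8)
g=shot('top');save(g,'t2.png',(183,205,223,255),10)
"
```

```text
m [0.4079 0.0956 0.052 ] dX -3.4073452610574106 dY -14.660599746186211
sq [0.3928 0.1256 0.052 ] dX -3.294803517380496 dY 18.946048601040356
ptr [0.4043 0.1102 0.052 ]
26.701974854328213 0.10849008919272997
seat [0.4569 0.1373 0.061 ] -0.059099730375636185 -0.0004328041757040707
knob centre pred [0.4017 0.2461]
```

View pics/w6c.png

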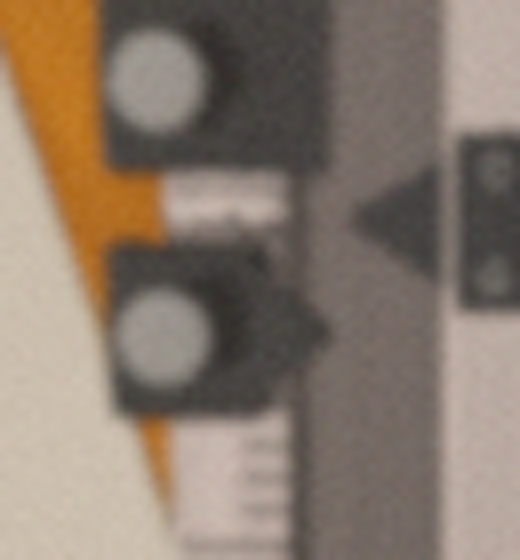

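```bash
python3 -c "
from h import *
np.set_printoptions(precision=4,suppress=True)
f=load('wrist');a=lambda x,y,z:atz(f,255+x/8-.44,95+y/8-.44,z)
y=np.radians(26.8);X=np.array([np.cos(y),np.sin(y)]);Y=np.array([-X[1],X[0]])
r=(a(328,334,.052)-a(354,214,.052))[:2]*1e3;print(r@X,r@Y)
for x,yy in [(695,60),(710,70),(730,30),(705,20)]: print(atd(f,170+x/2.4,yy/2.4))
g=load('top')
P=[]
for v in range(130,235,3):
  for u in range(120,240,3):
    p=atd(g,u,v)
    if p[2]>.1 and np.hypot(p[0]-.40,p[1]-.246)<.25: P.append(p)
P=np.array(P);d=np.hypot(P[:,0]-.40,P[:,1]-.246);print(len(P),P[np.argsort(d)[:8]],np.sort(d)[:8])
"
```

```text
-3.774505251147161 -15.99041271169404
[0.5181 0.2866 0.0052]
[0.5235 0.2814 0.0167]
[0.5159 0.2887 0.0381]
[0.5094 0.2964 0.0179]
967 [[0.4566 0.3067 0.309 ]
 [0.457  0.3152 0.3059]
 [0.4644 0.3099 0.3022]
 [0.4651 0.3196 0.2962]
 [0.4713 0.3163 0.3043]
 [0.4709 0.3215 0.3085]
 [0.4703 0.3262 0.3137]
 [0.4845 0.3173 0.3638]] [0.083  0.0896 0.0907 0.0983 0.1001 0.1035 0.1067 0.1106]
```

```bash
python3 -c "
from h import *
np.set_printoptions(precision=3,suppress=True)
g=load('top')
print(proj(g,[.5235,.2814,.0167]),proj(g,[.4566,.3067,.309]))
P=[]
for v in range(100,260):
  for u in range(60,260):
    p=atd(g,u,v)
    if p[2]>.12: P.append([*p,u,v])
P=np.array(P);d=np.hypot(P[:,0]-.40,P[:,1]-.246)
for lo in np.arange(.12,1,.08):
  m=(P[:,2]>=lo)&(P[:,2]<lo+.08)
  if m.any():
    i=np.where(m)[0][np.argsort(d[m])[:3]];print(lo,m.sum(),d[i],P[i].tolist())
s=load('scene')
print('scene px',np.array(proj(s,[.4566,.3067,.309]))*1.25,np.array(proj(s,[.52,.287,0]))*1.25, np.array(proj(s,[.5,.32,.5]))*1.25)
for u,v in [(310,200),(310,100),(340,200),(345,100),(250,130),(200,125)]: print(u,v,atd(s,u/1.25,v/1.25))
"
```

```text
(np.float64(190.79419763333996), np.float64(198.22119554857164)) (np.float64(141.0146274181998), np.float64(211.0105353097517))
0.12 779 [0.112 0.113 0.113] [[0.4749077996694162, 0.3293421360693111, 0.1769500091144105, 154.0, 209.0], [0.4794302379946644, 0.32589935901437705, 0.1585698836226801, 158.0, 208.0], [0.4818787189708442, 0.3234128449935628, 0.18559794636678117, 155.0, 206.0]]
0.2 4565 [0.11  0.111 0.111] [[0.476285987275082, 0.32551196994640946, 0.2373713227871408, 146.0, 206.0], [0.47535674537930234, 0.3268592786915176, 0.24608423317079953, 144.0, 206.0], [0.4900449871968434, 0.31117066636527435, 0.2666477342497354, 147.0, 199.0]]
0.28 3203 [0.082 0.083 0.083] [[0.45441329759552124, 0.30719180643226524, 0.3077965119876175, 141.0, 212.0], [0.4569423899033306, 0.3058517801523503, 0.3055951971173636, 142.0, 211.0], [0.4566266063410424, 0.30674218500570993, 0.30898370146577303, 141.0, 211.0]]
0.36000000000000004 4283 [0.111 0.111 0.111] [[0.4845394595582295, 0.31729782761237624, 0.3638127673013011, 126.0, 196.0], [0.4788234317691325, 0.3237111554977016, 0.39127956887550064, 117
[... 414 characters left out ...]
0.30976668151147646, 0.5959689208813216, 65.0, 182.0], [0.4660009346942639, 0.3208980651349119, 0.590839951581287, 60.0, 189.0], [0.4713016130665446, 0.3159358381072005, 0.5883631658275209, 64.0, 186.0]]
0.6000000000000001 3356 [0.1 0.1 0.1] [[0.4725083154556464, 0.3145430628190254, 0.6013618988556714, 60.0, 184.0], [0.4738271586911983, 0.31344447878696835, 0.6031966911779882, 60.0, 183.0], [0.47983662846477537, 0.3063753158551146, 0.6148130890070657, 60.0, 178.0]]
scene px [303.359 111.064] [338.938 219.873] [310.196  24.509]
310 200 [0.464 0.341 0.053]
310 100 [0.484 0.324 0.327]
340 200 [0.527 0.285 0.059]
345 100 [0.684 0.537 0.238]
250 130 [0.364 0.455 0.235]
200 125 [0.26  0.546 0.243]
```

Call:
send_rows --targets '[[[0,0,8],[-1,3.6,0],7],[[0,0,16],[-2,7.2,0],7],[[0,0,24],[-3,10.8,0],7],[[0,0,32],[-4,14.4,-1],7],[[0,0,40],[-4.8,17.9,-3],7]]'

```text
clock: 13.15
tool_pos: [0.4021, 0.2471, 0.2068]
ee_rot: [[0.385, 0.923, 0.004], [0.923, -0.385, 0.002], [0.003, 0.003, -1.0]]
force: [1.9, -0.2, 0.3]
finger_gap: 0.0698
```

Call:
send_rows --targets '[[[0,0,8],[0,0,-2],7],[[0,0,16],[0,0,-4],7],[[0,0,22],[0,0,-4],7],[[0,0,22],[0,0,-4],7],[[0,0,22],[0,0,-4],7]]'

```text
clock: 13.65
tool_pos: [0.4021, 0.2452, 0.1656]
ee_rot: [[0.02, 1.0, 0.0], [1.0, -0.02, 0.0], [0.0, 0.0, -1.0]]
force: [0.4, 0.8, 0.6]
finger_gap: 0.0704
```

```bash
python3 -c "
from h import *
np.set_printoptions(precision=4,suppress=True)
f=shot('wrist','w7.png',None,1.25);s=sense();print(s['tool_pos'],s['ee_rot'],s['qpos'],s['force'])
print(proj(f,[.4015,.2455,.094]))"
```

```text
[0.4022 0.2452 0.1659] [[ 0.0197  0.9998  0.001 ]
 [ 0.9998 -0.0197  0.0006]
 [ 0.0006  0.001  -1.    ]] [ 0.4269 -0.0682  1.6574  0.0001  1.5513 -1.1242] [ 0.2032 -0.3315  0.141 ]
(np.float64(318.04900982680385), np.float64(206.69427418582168))
```

```bash
python3 -c "
from h import *
np.set_printoptions(precision=4,suppress=True)
f=load('wrist')
P=[]
for v in range(100,330):
  for u in range(200,440):
    if f['color'][v,u].max()>70: continue
    p=atd(f,u,v)
    if abs(p[2]-.094)<.006 and np.hypot(p[0]-.4015,p[1]-.2455)<.05: P.append([*p,u,v])
P=np.array(P);print(len(P),P.mean(0),P.min(0),P.max(0))
r=cv2.minAreaRect(P[:,:2].astype(np.float32)*1000);print(r)
w,V=np.linalg.eigh(np.cov(P[:,:2].T));print(np.degrees(np.arctan2(V[1,1],V[0,1])),np.sqrt(w)*12**.5)
"
```

```text
1079 [  0.3999   0.2492   0.0933 322.8369 203.8999] [  0.3727   0.2417   0.0881 314.     169.    ] [  0.4316   0.2566   0.0958 332.     241.    ]
((402.217529296875, 249.32659912109375), (14.010764122009277, 59.003055572509766), 87.30530548095703)
177.34722820069058 [0.014  0.0611]
```

Call:
send_rows --targets '[[[0,0,-1.6],[0,0.28,-3],7],[[0,0,-1.6],[0,0.28,-6],7],[[0,0,-1.6],[0,0.28,-9],7],[[0,0,-1.6],[0,0.28,-10],7],[[0,0,-1.6],[0,0.28,-10],7]]'

```text
clock: 14.2
tool_pos: [0.4011, 0.2472, 0.0642]
ee_rot: [[0.047, 0.999, -0.003], [0.999, -0.047, -0.001], [-0.001, -0.003, -1.0]]
force: [-0.7, 0.1, 0.6]
finger_gap: 0.0698
```

Call:
send_rows --targets '[[[0,0,0],[0,0,0],4],[[0,0,0],[0,0,0],2.5],[[0,0,0],[0,0,0],1.8],[[0,0,0],[0,0,0],1.5],[[0,0,0],[0,0,0],1.5]]' --newtons 40

```text
clock: 14.7
tool_pos: [0.4029, 0.2496, 0.0668]
ee_rot: [[0.046, 0.999, 0.003], [0.999, -0.046, 0.005], [0.005, 0.003, -1.0]]
force: [-0.3, 5.3, 2.1]
finger_gap: 0.0152
```

Call:
send_rows --targets '[[[0,0,0],[0,0,0],0],[[0,0,0],[0,0,0],0],[[0,0,0],[0,0,0],0]]'

```text
clock: 15.0
tool_pos: [0.4029, 0.2501, 0.067]
ee_rot: [[0.046, 0.999, 0.003], [0.999, -0.046, 0.005], [0.006, 0.003, -1.0]]
force: [0.3, 6.7, 2.1]
finger_gap: 0.0131
```

Call:
send_rows --targets '[[[0,0,-7],[0,0.2,0],0],[[0,0,-14],[0,0.2,0],0],[[0,0,-22],[0,0.2,0],0],[[0,0,-30],[0,0.2,0],0],[[0,0,-38],[0,0.2,0],0]]'

```text
clock: 15.5
tool_pos: [0.4031, 0.2507, 0.067]
ee_rot: [[0.655, 0.755, 0.003], [0.755, -0.655, 0.002], [0.004, 0.001, -1.0]]
force: [1.4, 2.2, 2.9]
finger_gap: 0.0134
```

Call:
send_rows --targets '[[[0,0,-8],[0,0,0],0],[[0,0,-16],[0,0,0],0],[[0,0,-24],[0,0,0],0],[[0,0,-32],[0,0,0],0],[[0,0,-32],[0,0,0],0]]'

```text
clock: 16.0
tool_pos: [0.4035, 0.251, 0.067]
ee_rot: [[0.954, 0.299, 0.004], [0.299, -0.954, 0.003], [0.005, -0.002, -1.0]]
force: [2.4, 4.8, 2.4]
finger_gap: 0.0131
```

```bash
python3 -c "
from h import *
np.set_printoptions(precision=4,suppress=True)
s=sense();print(s)"
```

```text
{'clock': 16.0, 'qpos': array([0.4365, 0.012 , 1.784 , 0.001 , 1.3404, 0.1329]), 'qd': array([-0.0019,  0.0004,  0.0009,  0.0013, -0.0007, -0.0978]), 'joint_efforts': array([ -1.0901, -27.5562, -25.2367,  -0.8594,   1.0306,   0.489 ]), 'tool_pos': array([0.4035, 0.251 , 0.067 ]), 'ee_rot': array([[ 0.9543,  0.2987,  0.0043],
       [ 0.2987, -0.9544,  0.0031],
       [ 0.005 , -0.0017, -1.    ]]), 'force': array([2.4173, 4.8131, 2.4162]), 'ft_torque': array([ 0.5229, -0.2368, -0.1594]), 'finger_gap': 0.013057418747537351}
```

Call:
send_rows --targets '[[[0,0,-8],[0,0,0],0],[[0,0,-16],[0,0,0],0],[[0,0,-24],[0,0,0],0],[[0,0,-32],[0,0,0],0],[[0,0,-35],[0,0,0],0]]'

```text
clock: 16.5
tool_pos: [0.404, 0.251, 0.067]
ee_rot: [[0.953, -0.303, 0.006], [-0.303, -0.953, 0.003], [0.004, -0.005, -1.0]]
force: [3.1, 4.5, 2.7]
finger_gap: 0.0133
```

Call:
send_rows --targets '[[[0,0,-8],[0,0,0],0],[[0,0,-16],[0,0,0],0],[[0,0,-24],[0,0,0],0],[[0,0,-32],[0,0,0],0],[[0,0,-32],[0,0,0],0]]'

```text
clock: 17.0
tool_pos: [0.4045, 0.2508, 0.067]
ee_rot: [[0.648, -0.761, 0.006], [-0.761, -0.648, 0.003], [0.002, -0.007, -1.0]]
force: [5.6, 4.4, 2.3]
finger_gap: 0.0134
```

Call:
send_rows --targets '[[[0,0,0],[0,0,0],0],[[0,0,0],[0,0,0],0]]'

```text
clock: 17.2
tool_pos: [0.4045, 0.2508, 0.067]
ee_rot: [[0.65, -0.76, 0.006], [-0.76, -0.65, 0.003], [0.002, -0.007, -1.0]]
force: [5.0, 4.0, 2.6]
finger_gap: 0.0136
```

Call:
send_rows --targets '[[[0,0,0],[0,0,0],3],[[0,0,0],[0,0,0],6],[[0,0,0],[0,0,0],7],[[0,0,0],[0,0,3],7],[[0,0,0],[0,0,7],7]]'

```text
clock: 17.7
tool_pos: [0.3995, 0.2484, 0.1329]
ee_rot: [[0.648, -0.761, -0.007], [-0.761, -0.648, -0.004], [-0.002, 0.008, -1.0]]
force: [1.3, 0.1, 0.0]
finger_gap: 0.07
```

Call:
send_rows --targets '[[[0,0,0],[0,0,4],7],[[0,0,0],[-1.5,-4.6,8],7],[[0,0,0],[-3,-9.2,8],7],[[0,0,0],[-4.5,-13.8,8],7],[[0,0,0],[-6,-18.4,8],7]]'

```text
clock: 18.2
tool_pos: [0.3425, 0.0695, 0.2156]
ee_rot: [[0.65, -0.76, 0.001], [-0.76, -0.65, -0.001], [0.001, -0.0, -1.0]]
force: [0.9, -1.0, -1.4]
finger_gap: 0.07
```

Call:
send_rows --targets '[[[0,0,0],[-0.9,-3.2,0],7],[[0,0,0],[-0.9,-3.2,0],7],[[0,0,0],[-0.9,-3.2,0],7],[[0,0,0],[-0.9,-3.2,0],7],[[0,0,0],[-0.9,-3.2,0],7]]'

```text
clock: 18.7
tool_pos: [0.3347, 0.0399, 0.2151]
ee_rot: [[0.65, -0.76, -0.001], [-0.76, -0.65, 0.0], [-0.001, 0.0, -1.0]]
force: [-0.1, 0.3, 0.4]
finger_gap: 0.0702
```

```bash
cat > rect.py <<'E'
from h import *
def rect(f,z=.052,seat=(.4569,.1373),yaw=26.8,xr=(-100,-40),yr=(-70,60),s=.5):
    y=np.radians(yaw);X=np.array([np.cos(y),np.sin(y)]);Y=np.array([-X[1],X[0]])
    xs=np.arange(*xr,s);ys=np.arange(yr[1],yr[0],-s)
    gx,gy=np.meshgrid(xs,ys)
    W=np.array(seat)+(gx[...,None]*X+gy[...,None]*Y)/1000
    R=cv2.Rodrigues(np.array(f['rvec'],float))[0]
    q=np.dstack([W,np.full(gx.shape,z)])@R.T+np.array(f['tvec']).ravel()
    a,b=q[...,0]/q[...,2],q[...,1]/q[...,2];k=1+float(f['k1'])*(a*a+b*b);K=f['K']
    return cv2.remap(f['color'],(K[0,0]*a*k+K[0,2]).astype(np.float32),(K[1,1]*b*k+K[1,2]).astype(np.float32),cv2.INTER_CUBIC),xs,ys
if __name__=='__main__':
    f=load('wrist');im,xs,ys=rect(f,s=1.5);g=cv2.cvtColor(im,cv2.COLOR_BGR2GRAY)
    print('      '+''.join('%3d'%x for x in xs[::1]))
    for i,y in enumerate(ys): print('%5.1f '%y+''.join('%3d'%v for v in g[i]))
E
python3 -c "
from h import *
np.set_printoptions(precision=4,suppress=True)
f=shot('wrist','w8.png');s=sense();print(s['tool_pos'],s['force'],proj(f,[.405,.1,.052]))"
python3 rect.py
```

```text
[0.3347 0.0399 0.2151] [-0.4537  1.0813  0.9707] (np.float64(315.98085364422644), np.float64(87.18684483200838))
      -100-98-97-95-94-92-91-89-88-86-85-83-82-80-79-77-76-74-73-71-70-68-67-65-64-62-61-59-58-56-55-53-52-50-49-47-46-44-43-41
 60.0 193192192192191192193183174173179177176181183178163141141142124104103105105109107108105104105104100105 99104105102106113
 58.5 194193193192194191188180173175179175180180183179173164163168141105102105105110105107101101107106103105104105102106105115
 57.0 191195192192190192189182175171180176177181181182170169173167146106105103108107108105106104106103106106103108104106103119
 55.5 192192192191190189191183173171178176177181184179159149147150122101104103107109106110104105105107103108103105104105107110
 54.0 186192192191196193188181173175180180177179182176169163158158136100105104106105105107104103107102104106102105105106107108
 52.5 175194191194190191191181171174177175177178178178175171171170145108102106107110106107103101106104105109102102106106105114
 51.0 1671901911901911941901811741721651511521561601571521471491481271071041041081061091091041061
[... 9489 characters left out ...]
57141114106111108104106106110109107107108110113144168180179175180
-63.0 193198193195194194188178177179180184183185185177176175172159117109110109105106104107111104106107108115142165181180178177
-64.5 193194195196195193185176174180183181185183182170150154155145110107110106107109106107109107106107111116142168179178177180
-66.0 196195192194194194187177175179182182184184184168153149151138104106110107104109104107108104108109110112138168182181176179
-67.5 196194194193193194186178177183182178184182179179174175174153117107109106104106107104107104106110111108121156179175176179
-69.0 194195194196194193186177173181181183177168163159160158160149112108110108103107105108109107110106108107108140159162159171
```

```bash
cat > meas.py <<'E'
from rect import *
def meas(f):
    im,xs,ys=rect(f,s=.25,yr=(-40,5));g=cv2.GaussianBlur(cv2.cvtColor(im,cv2.COLOR_BGR2GRAY),(0,0),1.5)
    def cen(x0,x1):
        c=[]
        for j in np.where((xs>=x0)&(xs<=x1))[0]:
            w=np.clip(108-g[:,j].astype(float),0,40);w[w<8]=0
            b=np.where(g[:,j]<88)[0]; c.append([xs[j],ys[b].mean() if len(b) else np.nan,len(b)*.25])
        return np.array(c)
    p,m=cen(-60,-51),cen(-70.5,-65.5)
    return p,m
if __name__=='__main__':
    np.set_printoptions(precision=2,suppress=True)
    p,m=meas(load('wrist'));print(p[::4],'\n',m[::3]);print('ptr-mark',np.nanmean(p[:,1])-np.nanmean(m[:,1]))
E
python3 meas.py
```

```text
[[-60.   -14.88   0.5 ]
 [-59.   -14.88   3.5 ]
 [-58.   -14.88   4.5 ]
 [-57.   -14.88   5.5 ]
 [-56.   -15.     6.75]
 [-55.   -15.     8.25]
 [-54.   -15.12  10.  ]
 [-53.   -15.    10.75]
 [-52.   -15.12  12.  ]
 [-51.   -15.12  13.  ]] 
 [[-70.5  -15.    15.75]
 [-69.75 -15.5   13.75]
 [-69.   -15.62  12.  ]
 [-68.25 -15.88  10.5 ]
 [-67.5  -16.     9.25]
 [-66.75 -16.     7.75]
 [-66.   -16.     6.75]]
ptr-mark 0.7279601029601022
```

Call:
send_rows --targets '[[[0,0,0],[1.6,5,0],7],[[0,0,0],[3.3,10,0],7],[[0,0,0],[5,15,0],7],[[0,0,0],[6.3,19,0],7],[[0,0,0],[6.95,21.1,-1],7]]'

```text
clock: 19.25
tool_pos: [0.4049, 0.255, 0.2058]
ee_rot: [[0.652, -0.758, 0.002], [-0.758, -0.652, 0.002], [-0.0, -0.003, -1.0]]
force: [-0.2, -0.2, 0.4]
finger_gap: 0.0699
```

Call:
send_rows --targets '[[[0,0,0],[0,0,-4],7],[[0,0,0],[0,0,-8],7],[[0,0,0],[0,0,-11],7],[[0,0,0],[0,0,-13.5],7],[[0,0,0],[0,0,-13.5],7]]'

```text
clock: 19.75
tool_pos: [0.4005, 0.2495, 0.0657]
ee_rot: [[0.649, -0.76, -0.009], [-0.76, -0.649, -0.004], [-0.003, 0.01, -1.0]]
force: [-0.0, -0.9, 0.1]
finger_gap: 0.0703
```

Call:
send_rows --targets '[[[0,0,0],[0,0,0],7],[[0,0,0],[0,0,0],4],[[0,0,0],[0,0,0],2.5],[[0,0,0],[0,0,0],1.8],[[0,0,0],[0,0,0],0]]'

```text
clock: 20.25
tool_pos: [0.4044, 0.2506, 0.0715]
ee_rot: [[0.648, -0.762, 0.001], [-0.762, -0.648, 0.002], [-0.001, -0.002, -1.0]]
force: [-3.2, -0.0, 5.4]
finger_gap: 0.0132
```

Call:
send_rows --targets '[[[0,0,0],[0,0,0],0],[[0,0,0],[0,0,0],0],[[0,0,0],[0,0,0],0]]'

```text
clock: 20.55
tool_pos: [0.4044, 0.2505, 0.0715]
ee_rot: [[0.648, -0.762, 0.001], [-0.762, -0.648, 0.001], [-0.0, -0.002, -1.0]]
force: [-2.7, 1.1, 5.4]
finger_gap: 0.0134
```

Call:
send_rows --targets '[[[0,0,-3],[0,0,0],0],[[0,0,-6],[0,0,0],0],[[0,0,-9.5],[0,0,0],0],[[0,0,-9.5],[0,0,0],0],[[0,0,-9.5],[0,0,0],0]]'

```text
clock: 21.05
tool_pos: [0.4045, 0.2505, 0.0715]
ee_rot: [[0.513, -0.858, 0.001], [-0.858, -0.513, 0.001], [-0.0, -0.002, -1.0]]
force: [-2.3, 1.6, 5.0]
finger_gap: 0.013
```

Call:
send_rows --targets '[[[0,0,0],[0,0,0],3],[[0,0,0],[0,0,0],6],[[0,0,0],[0,0,0],7],[[0,0,0],[0,0,3],7],[[0,0,0],[0,0,7],7]]'

```text
clock: 21.55
tool_pos: [0.4022, 0.2488, 0.138]
ee_rot: [[0.513, -0.858, -0.007], [-0.858, -0.513, -0.003], [-0.0, 0.007, -1.0]]
force: [0.5, 0.6, 0.5]
finger_gap: 0.0699
```

Call:
send_rows --targets '[[[0,0,0],[0,0,4],7],[[0,0,0],[-1.5,-4.6,7],7],[[0,0,0],[-3,-9.2,7],7],[[0,0,0],[-4.5,-13.8,7],7],[[0,0,0],[-6,-18.4,7],7]]'

```text
clock: 22.05
tool_pos: [0.3437, 0.0656, 0.2105]
ee_rot: [[0.514, -0.858, 0.001], [-0.858, -0.514, -0.001], [0.001, -0.001, -1.0]]
force: [0.8, -1.6, -0.2]
finger_gap: 0.07
```

Call:
send_rows --targets '[[[0,0,9],[-0.9,-2.5,0],7],[[0,0,9],[-0.9,-2.5,0],7],[[0,0,9],[-0.9,-2.5,0],7],[[0,0,9],[-0.9,-2.5,0],7],[[0,0,9],[-0.9,-2.5,0],7]]'

```text
clock: 22.55
tool_pos: [0.3357, 0.0429, 0.2101]
ee_rot: [[0.642, -0.767, -0.001], [-0.767, -0.642, 0.0], [-0.0, 0.0, -1.0]]
force: [0.2, -0.1, 0.0]
finger_gap: 0.0695
```

```bash
python3 -c "
from h import *
np.set_printoptions(precision=4,suppress=True)
f=shot('wrist','w9.png');s=sense();print(s['tool_pos'],s['force'])"
python3 meas.py
```

```text
[0.3357 0.0429 0.2101] [-0.0995  0.7938  0.2132]
[[-60.      nan   0.  ]
 [-59.   -15.62   2.5 ]
 [-58.   -15.62   4.  ]
 [-57.   -15.62   5.5 ]
 [-56.   -15.75   6.75]
 [-55.   -15.75   8.25]
 [-54.   -15.75   9.75]
 [-53.   -15.75  10.75]
 [-52.   -16.    11.75]
 [-51.   -16.    12.75]] 
 [[-70.5  -15.5   15.75]
 [-69.75 -15.5   13.75]
 [-69.   -15.75  11.75]
 [-68.25 -15.75  10.25]
 [-67.5  -15.88   9.5 ]
 [-66.75 -16.     8.25]
 [-66.   -15.75   6.75]]
ptr-mark -0.006448412698413009
```

```bash
python3 -c "
from plant import *
print(job_done())"
```

```text
the job is handed in; nothing more can be done
None
```

The tube carrier is mounted home on the slide, its pointer is opposite the pointed marker's tip to within about 0.2 mm, and the job is handed in. The handing-in call gave no verdict.

- **Mounting:** I picked the carrier up by its handle, passed it in front of and above the organiser, and set its keyholes over the studs. I then drew it about 18 mm toward the scale until the wrist force rose to about 8.5 N. The wrist picture then showed the stud in the slot end, about 1 mm from the nominal home position.
- **Turning the knob:** I turned it clockwise about 137°, let go and measured about 1 mm still to go, then regripped and turned 9.5° more.
- **Last check:** the pointer-to-mark offset, measured from the wrist picture, was about 0.0 mm averaged and about 0.2 mm taken near the tips. The gripper was clear and the wrist force was near zero. Time used was about 23 s.

Some checks disagreed or were left out:
- The wrist camera put the knob's bar up to 4–5 mm from where the fingers actually found it; closing the fingers took up the difference.
- Two early readings of the distance to the mark gave 14.7 and 16.0 mm. The measurement after the first turn settled this.
- The picture limit was reached before the knob work, so the final checks were numerical only. I did not re-measure the carrier's flatness, or the timer, jar and beaker; the arm was not moved against any of them.

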